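# Test and reset the grain mill's stop button

## Task

Before the week's milling, test the grain mill's red mushroom stop button: with a fingertip press it straight down until it latches, then push one of its wings round clockwise (seen from above) until the latch lets go, and come away so that the button stands fully out again with its wings back at rest. Press and push gently with the fingers only, without pinching the button, and leave the canister, jar and measuring cup where they stand.

Things in the scene. Friction and masses are not known exactly. Their poses are not given: they have to be found in the camera images.
- mill: White countertop grain mill, fixed. Origin on the worktop under the middle of its low control deck, which carries the stop button. In its own axes the deck spans x -85 to +85 mm, y -85 to +240, top 60 mm above the worktop. On it a tower 150 x 130 mm (y +105 to +235), top 138 mm above the worktop, with a wooden hopper 120 mm across up to 192 mm.
- stop: The stop button's base, fixed on the deck. Origin on the deck's top on the button's axis (60 mm above the worktop), z up; x axis = the line of the two wings when untwisted. A flat yellow disc (radius 58, 3 mm thick) and a black collar (radius 22, 8 mm high) surround the stem.
- stop_top (a point): Top middle of the red mushroom head; x axis along the two wings, turning and sinking with the head. Button out: 46 mm above the deck (106 above the worktop). Dome 48 mm across, 26 high. Two opposite wings, straight bars 14 mm wide, 18 high, white stripe on top, reach to 53 mm from the axis; button out, they span 20 to 38 mm above the deck (8 mm lower when latched).
- wing_a (a point): Middle of the wing on the head's +x side, 40 mm from the axis, half-way up the bar (29 mm above the deck when out); moves with the head.
- wing_b (a point): Middle of the opposite wing, on the head's -x side, 40 mm from the axis; moves with the head.
- stop_press (a joint): How far the head is pressed in, m: 0 fully out; it latches when pushed to about 0.0085 and then stays at about 0.0076 by itself; hard stop at 0.0095. A return spring resists with about 3 N at the start and 6 to 8 N near the bottom. It latches only if not twisted.
- stop_twist (a joint): Turn of the head, rad, clockwise seen from above positive: 0 at rest (stop), hard stop at 0.95. A light spring (about 0.01 to 0.03 N m) turns it back to 0 when let go. When the latched head is turned to about 0.45 to 0.5 the latch lets go and the spring lifts the head out.
- canister_mid (a point): Middle of a loose white ceramic canister with blue cork-lined lid, 98 mm across and 131 mm high, half-way up (60 mm above its foot). A bystander.
- jar_mid (a point): Middle of a loose amber glass condiment jar with steel flip-top, 68 mm across, 107 mm high, half-way up (50 mm). A bystander.
- cup_mid (a point): Middle of a loose blue plastic measuring cup, 80 mm across, 65 mm high, with a flat handle reaching 96 mm from its axis, half-way up (33 mm). A bystander.

How it is judged (in metres and radians):
On the way, in this order (a step that is already met when the one before it is completed fails the run):
1. the button is pressed in to its latch, untwisted (value of joint stop_press above 0.0072 m and value of joint stop_twist below 0.2 rad), for 0.2 s.
2. the latched head is twisted clockwise, still in (value of joint stop_twist above 0.3 rad and value of joint stop_press above 0.005 m).
At the end, for the whole second after the job is handed in: After having been latched in and then twisted free, the button stands out within 1.5 mm, its wings are back within 0.1 rad of rest, and canister, jar and cup are within 20 mm of where they stood (value of joint stop_press below 0.0015 m and value of joint stop_twist below 0.1 rad and distance of each of canister_mid, jar_mid, cup_mid from where it was at the start of the episode below 0.02 m); the robot touches nothing.
It fails at once if the button is pinched or pressed hard (more than 35 N between fingers and button) (contact force between the fingers and stop above 35 N).
It fails at once if the canister, jar or cup is moved or lifted by more than 20 mm (distance of any of canister_mid, jar_mid, cup_mid from where it was at the start of the episode above 0.02 m).
It also fails if it takes over 45 s, if anything falls off the work surface, if the arm or the gripper's body presses on something with over 40 N, if the wrist force passes 120 N, or if a joint passes its speed limit or range.

## Robot

A 6-joint arm with a two-finger parallel gripper is mounted at the origin on the work surface. World frame = base frame: x ahead of the robot, y to its left, z up, the work surface at z = 0. Lengths are in mm, angles in degrees, forces in N, time in s.
With the tool pointing down it reaches from about 425 to 950 mm from the base axis. Payload 3.5 kg.
Tool frame: the origin (TCP) lies on the mounting face of the last link; the fingertips stand 173 mm ahead of it and the grasp point (between the pads) lies 155 mm ahead of it; z points along the fingers, y is the line along which they close (so a half turn about z gives the same grasp; the last joint's range is limited). The gripper opens to 85 mm and grips with 20 to 120 N. Pads are 22 mm wide; open, the fingers measure 114 mm over their backs; the gripper's body (76 mm by 85 mm) begins 54 mm behind the grasp point. The pads swing forward as they close: fully open they stand 13 mm farther back than shut.
Start: joints at [63.713, 16.404, 90.338, -0, 73.258, -8.594], TCP at [205.107, 643.07, 404.725] pointing down, gripper open.
Joint ranges: [-158.93, 158.93], [-51.34, 127.21], [12.03, 142.37], [-87.48, 267.48], [13.55, 161.25], [-162.69, 162.69]. Speed limits (degrees/s): [159.86, 159.86, 180, 180, 180, 180].

## Interface

Orientations are given as [roll, pitch, yaw] about the fixed x, y, z axes, in that order (R = Rz(yaw) Ry(pitch) Rx(roll)).
In Python, from workcell import arm gives the robot as it stands.
- The arm moves only by the tool servo_tool, never from a script. Its argument "deltas" is text: rows parted by semicolons, each of 4 numbers parted by spaces: the shift along the tool's x, y, z in mm, then the turn about the tool's z in rad. A call has exactly 5 rows; each row is the pose to reach, as a shift and turn from the pose commanded when the call began, along the tool's axes at that moment; what a row does not reach only later rows make up. A row lasts 1/8 s, in which the tool goes at most 62.5 mm and 10.7 degrees, less where a joint would pass 70% of its speed; a pose out of reach is approached as far as the arm can. A call with a gripper value outside its range is refused whole. "grip" is the opening, from 0 (shut) to 1 (fully open), set as the call begins (left out, the last holds). The fingers move at their own pace and stop on an object; "grip_force" is the grip in N (left out, the last holds). Time passes only in rows, so rows that repeat a pose let the fingers close, or fill a call up. It gives the time, the measured TCP pose, the force, the opening and the grip force at its end, in the units of the state.
- arm.read_state(): the state, without advancing time (a new reading comes with each control period).
- arm.grab_frame(name): name is "scene" or "top" or "wrist"; returns (picture, depth): 420x560x3 uint8, red, green, blue; 420x560 float32, mm along the optical axis (not along the pixel's ray), 0 where there is no reading.
- arm.get_calibration(name): a dict with "vertical_fov" (degrees; the focal length in pixels is half the picture's height over the tangent of half this angle, whatever the lens; pixels are square), "cx", "cy" (the principal point, pixels), "k1" (the pictures are not rectified: a ray, as slopes to the right and down, at radius r is drawn at 1 + k1 r^2 times it, then the intrinsics apply), "R" (3x3) and "t" (3): a world point X has camera coordinates R X + t. Camera axes: x right, y down, z forward; pixel columns grow to the right and rows downward; lengths in mm; the calibration is good to about 2 mm. A picture is of the moment at which its call begins: read the wrist's pose just before it. get_calibration takes no time and is no camera call; for the wrist camera it gives the pose at the moment of the call.
- arm.sign_off(): hands the job in; it is judged then, once.
The state is a dict: "clock": time; "qpos": joint angles; "joint_velocities": joint speeds; "joint_efforts": joint torques, N m; "position": TCP position; "ee_rot": TCP orientation; "ft_force": force on the tool from outside, world axes, zero at the start; "moment": the same for the moment, N m; "gripper_width": opening from 0.0 (shut) to 1.0 (fully open); "grip_force": force on a finger pad.
Only numpy, scipy, OpenCV 4.12 (cv2) and the standard library are available. Lean on these libraries where they do the work, as an engineer would, in place of code of your own. Each camera call takes 0.05 s, during which the arm holds its last target. There are 200 camera calls.

## Working session

There is one attempt and no reset: what is moved stays moved. The work goes in short steps, Python scripts to look and compute and a tool call to move; the robot and the scene stay as the last step left them, time stands still between calls to the robot, and variables do not carry over. Pictures are saved under pics/ and viewed, at most 10 in all, crops included, and the job is handed in when it is done.

Besides the shell and the picture viewer there is one more tool, called after "Call:" as name(argument=value, ...) on one line, values as JSON. servo_tool: Moves the arm, as the interface text tells. Its arguments: {"type":"object","properties":{"deltas":{"type":"string"},"grip":{"type":"number"},"grip_force":{"type":"number"}},"required":["deltas"]}

```bash
mkdir -p pics; cat > h.py <<'E'
import numpy as np, cv2
from workcell import arm
def rays(c,uv,shape=(420,560)):
    f=shape[0]/2/np.tan(np.radians(c["vertical_fov"])/2)
    K=np.array([[f,0,c["cx"]],[0,f,c["cy"]],[0,0,1.]])
    n=cv2.undistortPoints(np.float64(uv).reshape(-1,1,2),K,np.array([c["k1"],0,0,0.]))[:,0]
    R=np.array(c["R"]);t=np.array(c["t"])
    return -R.T@t, np.c_[n,np.ones(len(n))]@R
def onplane(c,uv,z):
    o,d=rays(c,uv); return o+d*((z-o[2])/d[:,2])[:,None]
def blob(m):
    n,l,s,c=cv2.connectedComponentsWithStats(m.astype(np.uint8)); 
    return [(int(s[i,4]),s[i,:4].tolist(),c[i].round(1).tolist()) for i in np.argsort(-s[1:,4])[:4]+1],l
def red(p):
    h=cv2.cvtColor(p,cv2.COLOR_RGB2HSV); return ((h[...,0]<8)|(h[...,0]>172))&(h[...,1]>140)&(h[...,2]>70)
E
python3 - <<'E'
from h import *
s=arm.read_state();print({k:np.round(v,2).tolist() for k,v in s.items()})
ims=[]
for n in("scene","top","wrist"):
    c=arm.get_calibration(n);p,d=arm.grab_frame(n);np.savez(f"{n}.npz",p=p,d=d)
    print(n,blob(red(p))[0]); o,_=rays(c,[[280,210]]);print(o,c["vertical_fov"])
    ims.append(p)
q=np.vstack([np.hstack(ims[:2]),np.hstack([ims[2],0*ims[2]])])
cv2.imwrite("pics/a.png",cv2.resize(q,(800,600),interpolation=cv2.INTER_AREA)[...,::-1])
E
```

```text
{'clock': 0.0, 'qpos': [63.71, 16.45, 90.42, -0.0, 73.26, -8.59], 'joint_velocities': [-0.01, -0.04, -0.07, -0.04, -0.11, 0.03], 'joint_efforts': [0.0, -40.6, -29.26, 0.0, 0.01, 0.0], 'position': [204.99, 642.85, 403.35], 'ee_rot': [-179.87, -0.02, 162.31], 'ft_force': [0.53, -0.43, -0.02], 'moment': [0.02, 0.01, 0.0], 'grip_force': 0.0, 'gripper_width': 0.99}
scene [(829, [398, 188, 30, 52], [411.7, 213.3])]
[1108.71083931   34.77817837  682.71294942] 43.77032886343644
top [(525, [147, 203, 24, 54], [158.6, 228.8]), (5, [148, 247, 2, 5], [148.6, 249.0]), (3, [164, 203, 2, 3], [164.3, 204.0]), (2, [163, 207, 1, 2], [163.0, 207.5])]
[484.99732864 -74.96369849 816.87449022] 56.99338621228296
wrist []
[126.14107228 668.42813666 372.71613966] 60.98218953656968
```

View pics/a.png

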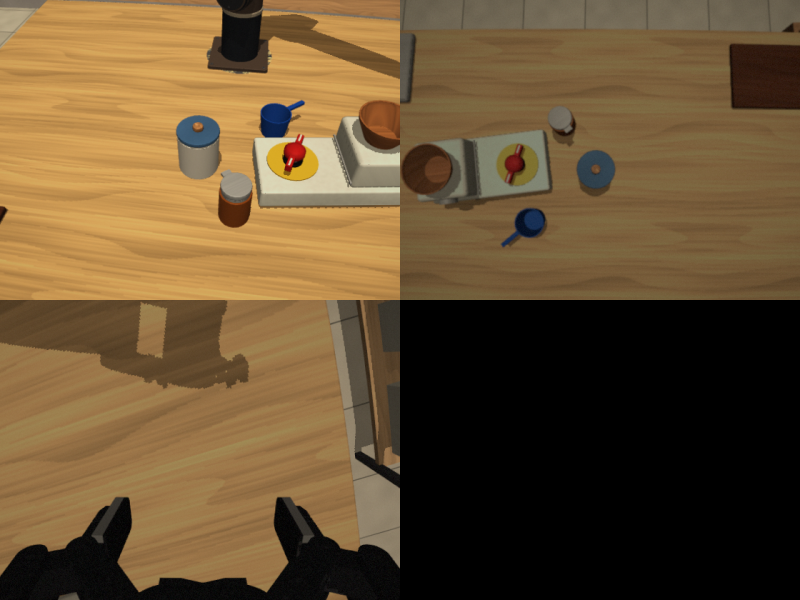

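The scene view has the button at about (411,213) px and the top view has it at (158,229). The jar, canister and cup stand around the deck, and the tower is on the far side. The wrist camera sees only table. Next I locate these things.

```bash
python3 - <<'E'
from h import *
P={n:np.load(n+".npz")["p"] for n in("scene","top")}
for n,p in P.items():
    c=arm.get_calibration(n);h=cv2.cvtColor(p,cv2.COLOR_RGB2HSV)
    y=(h[...,0]>=19)&(h[...,0]<32)&(h[...,1]>170)&(h[...,2]>80)
    r=red(p); x,yy,w,hh=blob(r)[0][0][1]
    b,l=blob(y);print(n,"yellow",b[:2])
    k=np.argmax([s[0] for s in b]); win=np.zeros_like(y);win[yy-40:yy+hh+40,x-50:x+w+50]=1
    hull=cv2.convexHull(np.argwhere((y|r if n=="top" else y)&win)[:,::-1].astype(np.int32))
    hp=onplane(c,hull[:,0].astype(float),63); 
    cc,rr=cv2.minEnclosingCircle(hp[:,:2].astype(np.float32));print(" disc",np.round(cc,1),rr, "bbox mid",(hp.min(0)+hp.max(0))/2)
    rp=onplane(c,np.argwhere(r)[:,::-1].astype(float),98)[:,:2].astype(np.float32)
    print(" red rect",cv2.minAreaRect(rp)); m=rp.mean(0);w_,v=np.linalg.eigh(np.cov((rp-m).T));print(m,np.degrees(np.arctan2(v[1,1],v[0,1])),np.sqrt(w_))
    bl=(h[...,0]>95)&(h[...,0]<125)&(h[...,1]>90)&(h[...,2]>40)
    for a in blob(bl)[0][:3]: print(" blue",a,onplane(c,[a[2]],131)[0].round(),onplane(c,[a[2]],50)[0].round())
c=arm.get_calibration("top")
print("jar top",onplane(c,[[561*.7,121*.7+0]],107), "deck corners",onplane(c,[[(a-400)*1.4,b*1.4] for a,b in[(544,131),(551,190),(470,140),(478,195)]],60).round())
print("jar",onplane(c,[[160*1.4,120*1.4]],107).round())
cv2.imwrite("pics/b.png",np.hstack([cv2.resize(P["top"][150:350,60:320],None,fx=1.5,fy=1.5),cv2.resize(P["scene"][150:350,300:560],None,fx=1.5,fy=1.5)])[...,::-1])
E
```

```text
scene yellow [(2018, [374, 200, 72, 53], [408.7, 229.8])]
 disc [525.8 153.9] 58.01288604736328 bbox mid [527.01913425 154.22744553  63.        ]
 red rect ((532.07080078125, 153.15928649902344), (44.923702239990234, 113.94294738769531), 89.29740142822266)
[533.58386 151.86913] 163.72085771742047 [10.35973044 25.33686916]
 blue (1866, [248, 162, 59, 44], [276.9, 184.5]) [532. -59. 131.] [447. -72.  50.]
 blue (1823, [365, 141, 61, 51], [386.9, 166.1]) [467. 109. 131.] [372. 120.  50.]
top yellow [(64, [156, 238, 17, 20], [163.4, 246.2]), (26, [170, 207, 5, 13], [172.2, 212.7])]
 disc [520.5 158.5] 54.809444427490234 bbox mid [519.61706992 168.2966117   63.        ]
 red rect ((520.8352661132812, 153.5944366455078), (42.27043914794922, 98.62946319580078), 55.706844329833984)
[520.00903 153.27621] 162.4819510941903 [ 9.80078261 19.05474362]
 blue (1269, [249, 212, 51, 51], [273.9, 237.6]) [505. -63. 131.] [507. -62.  50.]
 blue (984, [143, 292, 59, 53], [180.5, 313.2]) [371.  99. 131.] [357. 120.  50.]
 blue (2, [172, 317, 1, 2], [172.0, 317.5]) [363. 114. 131.] [349. 136.  50.]
jar top [[ 798.51728808 -286.40767662  107.        ]] deck corners [[613.  83.  60.]
 [450.  59.  60.]
 [586. 290.  60.]
 [434. 260.  60.]]
jar [[634.  32. 107.]]
```

View pics/b.png

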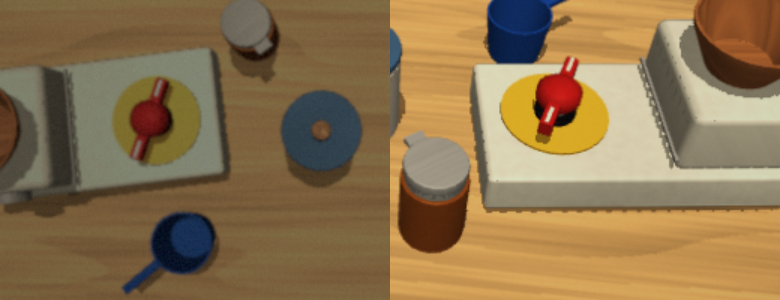

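The button axis is near (525,154), with the wing line at about -17°. That makes tool x run along the near wing and tool y point clockwise. I move over the button for a closer look.

Call:
servo_tool(deltas="-30 -22 0 0; -80 -60 0 0; -130 -96 0 0; -180 -133 0 0; -230 -170 0 0", grip=0)

```text
clock: 0.78
position: [373.2, 409.4, 404.5]
ee_rot: [-180.0, 0.0, 162.3]
ft_force: [0.9, 1.0, -0.2]
gripper_width: -0.001
grip_force: 0.0
```

Call:
servo_tool(deltas="-50 -37 0 0; -100 -75 0 0; -150 -112 0 0; -200 -150 0 0; -250 -185 0 0")

```text
clock: 1.4
position: [555.2, 157.1, 404.6]
ee_rot: [180.0, -0.0, 162.3]
ft_force: [0.5, 1.0, -0.3]
gripper_width: -0.002
grip_force: 0.0
```

Call:
servo_tool(deltas="-20 -14 0 0; -20 -14 0 0; -20 -14 0 0; -20 -14 0 0; -20 -14 0 0")

```text
clock: 2.02
position: [568.7, 140.7, 404.8]
ee_rot: [180.0, 0.0, 162.4]
ft_force: [-0.0, -1.1, -0.5]
gripper_width: 0.005
grip_force: 0.0
```

```bash
cat > m.py <<'E'
from h import *
import sys
s=arm.read_state();print(s["position"],s["ee_rot"],s["ft_force"],s["clock"])
c=arm.get_calibration("wrist");p,d=arm.grab_frame("wrist")
cv2.imwrite(f"pics/{sys.argv[1]}.png",p[...,::-1])
h=cv2.cvtColor(p,cv2.COLOR_RGB2HSV)
b,l=blob(red(p));print(b)
rp=onplane(c,np.argwhere(red(p))[:,::-1].astype(float),98)[:,:2].astype(np.float32)
print(cv2.minAreaRect(rp));m=rp.mean(0);w,v=np.linalg.eigh(np.cov((rp-m).T));print(m,np.degrees(np.arctan2(v[1,1],v[0,1])))
y=((h[...,0]>=19)&(h[...,0]<32)&(h[...,1]>150)&(h[...,2]>80))
x0,y0,ww,hh=b[0][1]; win=np.zeros_like(y);win[max(0,y0-40):y0+hh+40,max(0,x0-60):x0+ww+60]=1
b,l=blob(y&win);print(b[:2]);
hull=cv2.convexHull(np.argwhere((y&win))[:,::-1].astype(np.int32));print(cv2.minEnclosingCircle(onplane(c,hull[:,0].astype(float),63)[:,:2].astype(np.float32)))
E
python3 m.py c
```

```text
[568.73463402 140.68687805 404.84656734] [1.79992254e+02 3.68439391e-03 1.62411354e+02] [-0.04374789 -1.08925179 -0.5401664 ] 2.025
[(3262, [251, 61, 61, 99], [281.0, 122.1]), (448, [273, 161, 17, 38], [281.3, 178.0]), (6, [298, 155, 3, 3], [298.7, 155.8]), (4, [294, 158, 3, 2], [295.0, 158.5])]
((522.2218017578125, 154.62998962402344), (101.64057159423828, 46.1339225769043), 1.7818138599395752)
[519.80316 154.97688] 162.56416256161825
[(9726, [215, 57, 134, 135], [281.4, 123.0])]
((522.3839721679688, 154.32550048828125), 57.590484619140625)
```

View pics/c.png

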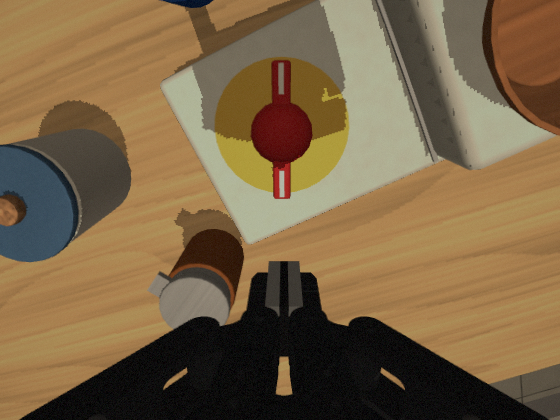

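The closer view shows the disc centred at (281,123) px, which is (522.4,154.3), radius 57.6 (58 expected). The wings lie along tool x. I move over the axis, then descend to about 10 mm above the head.

Call:
servo_tool(deltas="24 -0.5 0 0; 48 -1 0 0; 48 -1 40 0; 48 -1 75 0; 48 -1 100 0")

```text
clock: 2.7
position: [522.5, 153.6, 303.1]
ee_rot: [-180.0, -0.1, 162.4]
ft_force: [-0.8, 0.4, 0.6]
gripper_width: 0.004
grip_force: 0.0
```

Call:
servo_tool(deltas="0 0 5 0; 0 0 8 0; 0 0 8 0; 0 0 10 0; 0 0 10 0")

```text
clock: 3.32
position: [523.4, 153.2, 295.2]
ee_rot: [180.0, 0.0, 162.3]
ft_force: [-0.1, -0.1, -0.8]
gripper_width: -0.002
grip_force: 0.0
```

Call:
servo_tool(deltas="0 0 4 0; 0 0 8 0; 0 0 12 0; 0 0 14 0; 0 0 14 0")

```text
clock: 3.95
position: [523.2, 153.2, 280.4]
ee_rot: [-180.0, -0.0, 162.3]
ft_force: [-0.3, 0.6, -0.5]
gripper_width: 0.001
grip_force: 0.0
```

Call:
servo_tool(deltas="0 0 1 0; 0 0 2 0; 0 0 3 0; 0 0 4 0; 0 0 4 0")

```text
clock: 4.58
position: [523.6, 153.3, 277.8]
ee_rot: [180.0, 0.0, 162.3]
ft_force: [-2.3, 0.2, 5.3]
gripper_width: -0.002
grip_force: 2.9
```

Call:
servo_tool(deltas="0 0 1 0; 0 0 2 0; 0 0 3 0; 0 0 4 0; 0 0 4 0")

```text
clock: 5.2
position: [523.5, 153.2, 273.3]
ee_rot: [180.0, 0.0, 162.3]
ft_force: [-0.6, -0.5, 4.0]
gripper_width: -0.004
grip_force: 2.4
```

Call:
servo_tool(deltas="0 0 1 0; 0 0 2 0; 0 0 2 0; 0 0 2 0; 0 0 2 0")

```text
clock: 5.82
position: [523.5, 153.2, 271.0]
ee_rot: [180.0, 0.0, 162.3]
ft_force: [0.0, -0.3, 5.0]
gripper_width: -0.003
grip_force: 2.6
```

Call:
servo_tool(deltas="0 0 0.5 0; 0 0 1 0; 0 0 1.5 0; 0 0 1.5 0; 0 0 1.5 0")

```text
clock: 6.45
position: [523.5, 153.2, 269.9]
ee_rot: [180.0, 0.0, 162.3]
ft_force: [-1.7, -0.6, 7.4]
gripper_width: 0.003
grip_force: 3.6
```

Call:
servo_tool(deltas="0 0 0.5 0; 0 0 1 0; 0 0 1.5 0; 0 0 1.5 0; 0 0 1.5 0")

```text
clock: 7.08
position: [523.8, 153.3, 269.8]
ee_rot: [180.0, 0.0, 162.3]
ft_force: [-4.0, -0.7, 13.1]
gripper_width: -0.003
grip_force: 6.6
```

The position has stalled and the force is rising, so this is the hard stop and the button should be latched. I lift and check.

Call:
servo_tool(deltas="0 0 -5 0; 0 0 -15 0; 0 0 -40 0; -30 0 -75 0; -60 0 -90 0")

```text
clock: 7.7
position: [581.2, 135.0, 359.9]
ee_rot: [179.9, 0.2, 162.3]
ft_force: [0.4, -0.1, 0.1]
gripper_width: 0.001
grip_force: 0.0
```

Call:
servo_tool(deltas="0 0 0 0; 0 0 0 0; 0 0 0 0; 0 0 0 0; 0 0 0 0")

```text
clock: 8.32
position: [580.1, 135.2, 357.4]
ee_rot: [-180.0, -0.0, 162.3]
ft_force: [-0.8, 0.3, -0.7]
gripper_width: 0.0
grip_force: 0.0
```

```bash
python3 m.py d; python3 - <<'E'
from h import *
c=arm.get_calibration("wrist");p,d=arm.grab_frame("wrist")
def zs(d,c,m):
    uv=np.argwhere(m&(d>0));o,r=rays(c,uv[:,::-1].astype(float));return (o+r*d[m&(d>0)][:,None])[:,2]
z=zs(d,c,red(p));print("wrist red z pct",np.percentile(z,[50,90,98,100]))
for n in("scene","top"):
    c=arm.get_calibration(n);q=np.load(n+".npz");z=zs(q["d"],c,red(q["p"]));p,d=arm.grab_frame(n);z2=zs(d,c,red(p))
    print(n,np.percentile(z,[50,90,98]),np.percentile(z2,[50,90,98]) if len(z2) else 0)
E
```

```text
[580.09257924 135.17047607 357.39613324] [-1.79987362e+02 -3.23339581e-02  1.62328404e+02] [-0.82921834  0.2938378  -0.65858759] 8.325
[(4624, [248, 35, 72, 119], [283.3, 108.8]), (661, [274, 154, 20, 45], [283.8, 174.6]), (2, [312, 141, 2, 2], [312.5, 141.5]), (2, [316, 136, 1, 2], [316.0, 136.5])]
((521.4681396484375, 154.60092163085938), (98.37779235839844, 44.92219543457031), 2.124027967453003)
[519.4224  155.06863] 162.5333344479462
[(13990, [204, 32, 159, 162], [283.4, 112.0])]
((522.31103515625, 154.18016052246094), 57.67451477050781)
wrist red z pct [ 94.57532991  98.24834048  99.05637702 100.30550897]
scene [ 98.06748705 104.38939406 105.52973082] [90.82346904 96.81988459 98.10759995]
top [103.25469893 106.66615934 107.79870371] [ 96.79030229  99.71743447 100.653667  ]
```

View pics/d.png

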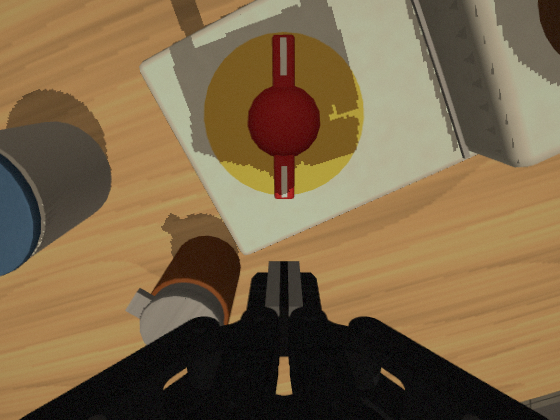

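The head sits 7.4 mm lower, so it is latched, and the wings are still untwisted. The near wing is at the top of the picture, around (284,62). I go to its left (counter-clockwise) side and descend.

Call:
servo_tool(deltas="25 -9 0 0; 65 -25 0 0; 103 -36 0 0; 103 -36 0 0; 103 -36 25 0")

```text
clock: 9.15
position: [472.6, 132.1, 335.4]
ee_rot: [179.8, 0.4, 162.3]
ft_force: [1.4, -0.7, -0.7]
gripper_width: -0.002
grip_force: 0.0
```

Call:
servo_tool(deltas="0 0 25 0; 0 0 50 0; 0 0 70 0; 0 0 80 0; 0 0 81 0")

```text
clock: 9.78
position: [471.8, 131.9, 251.4]
ee_rot: [-180.0, -0.0, 162.3]
ft_force: [0.2, 0.7, -0.8]
gripper_width: 0.003
grip_force: 0.0
```

Call:
servo_tool(deltas="0 4 0 0; 0 8 0 0; 0 11 0 0; 0 13 0 0; 0 13 0 0")

```text
clock: 10.4
position: [475.3, 144.5, 251.8]
ee_rot: [180.0, 0.0, 162.3]
ft_force: [-0.4, 0.4, 0.2]
gripper_width: -0.0
grip_force: 0.0
```

Contact is about 2 mm away. I now sweep an arc about the axis, turning the tool with it.

Call:
servo_tool(deltas="2.1 4.3 0 0.1; 3.8 8.8 0 0.2; 5.1 13.5 0 0.3; 5.8 18.2 0 0.4; 5.8 18.2 0 0.4")

```text
clock: 11.02
position: [475.3, 163.6, 251.7]
ee_rot: [-180.0, 0.0, 139.5]
ft_force: [-0.4, -0.1, 0.2]
gripper_width: -0.001
grip_force: 0.0
```

```bash
python3 m.py e
```

```text
[475.29806871 163.57020514 251.71051238] [-1.79999028e+02  1.03503567e-04  1.39475618e+02] [-0.44719093 -0.06950084  0.24038821] 11.025
[(1596, [316, 253, 37, 73], [334.0, 284.2]), (184, [282, 357, 10, 33], [286.4, 371.3]), (2, [381, 368, 1, 2], [381.0, 368.5]), (1, [315, 264, 1, 1], [315.0, 264.0])]
((492.37701416015625, 168.16439819335938), (42.42584228515625, 62.51520919799805), 65.059326171875)
[484.25595 180.27516] 124.1957822039519
[(7149, [256, 231, 157, 109], [357.0, 272.7]), (28, [279, 356, 3, 10], [280.0, 360.8])]
((511.6274108886719, 167.9893341064453), 49.09918975830078)
```

View pics/e.png

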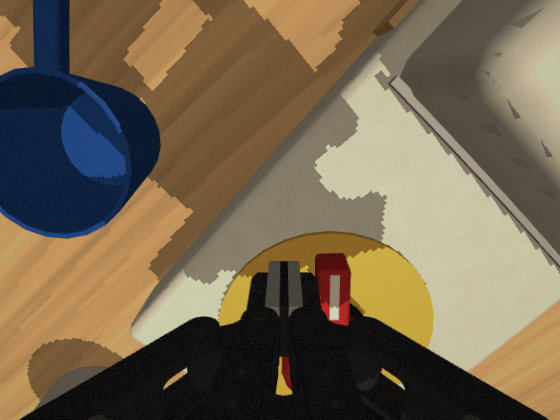

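The fingertip at (285,285) lies against the wing at (332,290), and the wing has turned with the tool. I continue to about 0.65 rad.

Call:
servo_tool(deltas="1.1 2.1 0 0.05; 2.1 4.3 0 0.1; 3 6.5 0 0.15; 3.8 8.8 0 0.2; 4.5 11.1 0 0.25")

```text
clock: 11.7
position: [479.1, 174.6, 251.7]
ee_rot: [-180.0, 0.0, 125.1]
ft_force: [-0.4, -0.6, 0.3]
gripper_width: -0.001
grip_force: 0.2
```

```bash
cat > z.py <<'E'
from h import *
for n in("scene","top","wrist"):
    c=arm.get_calibration(n);p,d=arm.grab_frame(n);m=red(p)&(d>0);uv=np.argwhere(m)
    if len(uv)<10: print(n,len(uv));continue
    o,r=rays(c,uv[:,::-1].astype(float));X=o+r*d[m][:,None];q=X[:,:2]-X[:,:2].mean(0);w,v=np.linalg.eigh(q.T@q)
    print(n,len(uv),np.percentile(X[:,2],[50,90,98]),X.mean(0),np.degrees(np.arctan2(v[1,1],v[0,1])))
E
python3 z.py
```

```text
scene 977 [ 97.1977743  104.18897739 105.68162238] [530.98238695 152.36807951  96.53142275] 127.35952129498564
top 537 [103.18453578 106.65724674 108.07315738] [520.84886477 149.81917106 102.61969843] 127.50949799027805
wrist 1759 [97.33837678 98.65057084 99.68028299] [495.44742834 184.53801394  95.36862858] 106.90087327049532
```

The head height is back to 106, so it has been released. I retreat along the arc, let the wing return, then go away and up.

Call:
servo_tool(deltas="-2.6 -4.1 0 -0.1; -5.5 -7.9 0 -0.2; -8.8 -11.4 0 -0.3; -12.5 -14.5 0 -0.4; -16.4 -17.3 0 -0.5")

```text
clock: 12.48
position: [474.3, 151.1, 251.7]
ee_rot: [-180.0, -0.0, 154.0]
ft_force: [-0.3, 0.1, -1.0]
gripper_width: 0.004
grip_force: 0.1
```

Call:
servo_tool(deltas="-2.6 -4.1 0 -0.1; -4 -9 0 -0.15; -4 -15 0 -0.15; -4 -22 0 -0.15; -4 -25 0 -0.15")

```text
clock: 13.1
position: [466.6, 126.9, 251.7]
ee_rot: [-180.0, -0.0, 162.3]
ft_force: [-0.0, 0.0, 0.2]
gripper_width: -0.001
grip_force: 0.0
```

Call:
servo_tool(deltas="0 0 -10 0; 0 0 -30 0; 0 0 -60 0; 0 0 -100 0; 0 0 -120 0")

```text
clock: 13.72
position: [467.3, 127.5, 375.3]
ee_rot: [179.9, 0.3, 162.3]
ft_force: [-0.1, -0.7, 0.5]
gripper_width: -0.0
grip_force: 0.0
```

Call:
servo_tool(deltas="-25 0 0 0; -60 0 0 0; -90 20 0 0; -110 20 0 0; -110 20 0 0")

```text
clock: 14.35
position: [578.6, 112.8, 372.3]
ee_rot: [180.0, 0.0, 162.3]
ft_force: [-1.3, -0.2, -0.1]
gripper_width: -0.001
grip_force: 0.0
```

```bash
python3 z.py; python3 m.py f
```

```text
scene 838 [ 97.97653623 104.50652794 105.78502603] [533.86821585 151.72277755  97.97201337] 162.42949210797124
top 418 [104.14983295 106.85220675 107.86509285] [519.59714786 153.27546945 103.27903831] 162.2435062143711
wrist 5058 [102.34549353 105.92625293 106.84870575] [519.72893208 154.37916227 101.68130687] 162.81439104697313
[577.11591758 113.11502962 371.84606048] [-1.79997758e+02 -3.11936093e-02  1.62318077e+02] [-0.15996174 -0.97179025  0.61315294] 14.5
[(4416, [281, 30, 70, 117], [316.1, 102.0]), (644, [305, 147, 21, 44], [315.0, 167.2]), (3, [342, 134, 3, 2], [343.0, 134.7]), (1, [281, 118, 1, 1], [281.0, 118.0])]
((522.2841186523438, 154.0892333984375), (101.62925720214844, 46.53402328491211), 2.509570837020874)
[520.0674  154.63339] 162.93006534814907
[(6775, [237, 30, 70, 155], [272.3, 106.0]), (5621, [325, 31, 63, 153], [355.8, 105.9])]
((522.328125, 154.15858459472656), 57.725318908691406)
```

View pics/f.png

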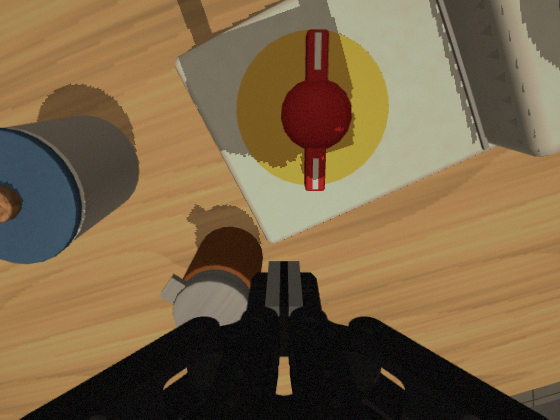

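The head at (316,113) is fully out at 106 mm, and the wings are back at 162.6°. The bystanders have not moved and the gripper is clear, so I hand in.

```bash
python3 -c "
from workcell import arm
print(arm.sign_off())"
```

```text
the job is handed in; nothing more can be done
None
```

I pressed the stop button until it latched, twisted it clockwise until it released, and handed the job in; the last camera check had it fully out with its wings at rest and the jar, canister and gripper clear, but the cup was out of that view and the hand-in gave no verdict.

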